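# Fit the 35 mm bit in the cordless driver

### The arm

A 6-joint arm with a two-finger parallel gripper is mounted at the origin on a cart in front of the work surface, level with it; the furniture and walls round the work are solid. World frame = base frame: x ahead of the robot, y to its left, z up, the work surface at z = 0. Lengths are in m, angles in degrees, forces in N, time in s.
With the tool pointing down it reaches from about 0.3 to 0.875 m from the base axis. Payload 6.4 kg.
Tool frame: the origin (TCP) lies where the fingers leave the gripper's body, on its centre line; the fingertips stand 73 mm ahead of it and the grasp point (between the pads) lies 54 mm ahead of it; z points along the fingers, y is the line along which they close (so a half turn about z gives the same grasp; the last joint's range is limited). The gripper opens to 85 mm and grips with 20 to 120 N. Pads are 22 mm wide; open, the fingers measure 114 mm over their backs; the gripper's body (76 mm by 85 mm) begins 54 mm behind the grasp point. The pads swing forward as they close: fully open they stand 13 mm farther back than shut.
Start: joints at [-53.818, 10.359, 92.074, -0, 77.567, -11.82], TCP at [0.427, -0.385, 0.304] pointing down, gripper open.
Joint ranges: [-171.53, 171.53], [-51.25, 118.39], [17.06, 147.69], [-65.23, 245.23], [0, 150.52], [-178.68, 178.68]. Speed limits (degrees/s): [147.25, 147.25, 172.46, 180, 180, 180].

### API

Orientations are given as a 3x3 rotation matrix whose columns are the frame's x, y, z axes.
In Python, from station import env, get_state, vision, nets gives the robot as it stands. The module is installed in compiled form; this text tells all that it offers. Calls block until the motion is done:
- env.move_to(position, orientation): joint-space move of the TCP to a pose.
- env.move_straight(position, rotation=None, vel=0.15, until_force=None): straight line of the TCP; rotation=None keeps the orientation; vel is the mean speed in m/s. With until_force (N) it stops when the force on the tool has changed by that much, and returns True; else False.
- env.goto_joints(angles): joint-space move.
- env.grip(opening, f_grip=None): opening from 0.0 (shut) to 1.0 (fully open); f_grip is the grip in N (None keeps the last); returns when the fingers have stopped.
- env.dwell(seconds).
- env.ik(position, orientation): joint angles nearest the present ones, or None.
- get_state(): the state.
- vision.grab_frame(name): name is "scene" or "top" or "wrist"; returns the picture (420x560x3 uint8, red, green, blue); there is no depth.
- vision.camera_params(name): a dict with "mtx" (3x3 intrinsics, pixels), "R" (3x3) and "t" (3): a world point X has camera coordinates R X + t. Camera axes: x right, y down, z forward; pixel columns grow to the right and rows downward; lengths in m; the calibration is good to about 2 mm. A picture is of the moment at which its call begins: read the wrist's pose just before it. camera_params takes no time and is no camera call; for the wrist camera it gives the pose at the moment of the call.
A pose or a line that the arm cannot do raises env.IKError and nothing moves.
- env.job_done(): hands the job in; it is judged then, once.
Trained networks look in the newest picture that a camera, given by its name, has taken for a name from the list of things; names that differ only in an ending like _2 or _b are one class to them, and where a whole thing is asked for, a point or a joint stands for the part that bears it (a point fixed in the world has none). Each returns a list of dicts, best first, with "conf" (0 to 1); they miss things now and then, are a little off and sometimes report something else, mostly with a low value. They report only what shows in the picture. A call takes as long as a camera call.
- nets.boxes_of(camera, label): "xyz" ([x, y, z] in m, in world coordinates, good to about 4 mm: the middle of the surface that is visible of it).
The state is a dict: "t": time; "q": joint angles; "qvel": joint speeds; "tau": joint torques, N m; "position": TCP position; "eef_rot": TCP orientation; "force": force on the tool from outside, world axes, zero at the start; "wrist_torque": the same for the moment, N m; "width": opening from 0.0 (shut) to 1.0 (fully open); "finger_force": force on a finger pad.
Only numpy, scipy, OpenCV 4.12 (cv2) and the standard library are available. Lean on these libraries where they do the work, as an engineer would, in place of code of your own. Each camera call takes 0.05 s, during which the arm holds its last target. There are 200 camera calls.

### The job

Get the cordless driver ready to bore the desk's 35 mm cable hole: take the middle-sized of the three bits from the wooden block and lower its shank all the way down into the open chuck of the driver that leans in its charging cradle, then turn the chuck's sleeve clockwise (looking down onto the nose) until all three jaws grip the shank firmly. Leave the other two bits in the block and the rest of the desk as it is.

Things in the scene. Friction and masses are not known exactly. Their poses are not given: they have to be found in the camera images.
- driver: straight blue cordless drill-driver, 190 mm long, 52 mm wide, fixed nose-up in a black cradle, leaning 30 degrees from vertical roughly towards the robot. Origin at its rear end; z runs along its axis out of the nose, y is level. Along z: clutch ring ends at 131 mm, the turning sleeve spans 138 to 181, jaw tips at 188, floor of the bore at 142
- chuck_mouth (a point): point on the driver's axis level with the jaw tips, about 190 mm above the desk; axes as the driver's. The open jaws leave a round opening of 13.5 to 15 mm; the bore behind them is 16 mm wide and ends 46 mm below this point, so a bit fully down has the underside of its head 10 mm, and its point 25 mm, above this point
- sleeve_grip (a point): point on the driver's axis inside the sleeve, 18 mm below the jaw tips, a good height to grip; axes as the driver's. The fluted black sleeve is 44 mm in diameter along the driver's z from 138 to 172 mm, then narrows in a 9 mm cone to 30 mm
- sleeve (a joint): angle of the chuck sleeve, rad, 0 (fully open) to 3.2; grows as the sleeve is turned clockwise seen from in front of the nose, looking at the jaws. Each radian moves all three jaws 1.25 mm inwards; on a 10 mm shank they touch at about 2.0, then it turns stiff and they grip firmly some 0.4 rad later; it stays where it is left
- jaw0: one of the three steel jaws in the chuck's nose, 6 mm wide, 30 mm long, geared to the sleeve; origin on the driver's axis level with the jaw tips
- jaw1: second jaw, as jaw0, 120 degrees round the axis
- jaw2: third jaw, as jaw0, 240 degrees round the axis
- bit_block: fixed beech block, 62x190x45 mm, with three blind holes 13 mm wide and 34 mm deep in a row along its y axis, 62 mm apart; origin at the centre of its underside; a boring bit stands shank-down in each hole, any bit in any hole
- bit_middle: the bit to fit: steel flat-head boring bit, 71 mm long, head 35 mm in diameter and 12 mm thick, shank 10 mm in diameter with a red ring; origin at the foot of the shank, z along the shank to the head; head from 56 to 68 mm along z, then a 3 mm point. In the block the underside of the head stands 22 mm above the wood
- bit_middle_head (a point): centre of that bit's head, 62 mm from the foot of its shank
- bit_small: like bit_middle but with a 25 mm head; origin at the foot of the shank; stays in the block
- bit_large: like bit_middle but with a 50 mm head; origin at the foot of the shank; stays in the block
- marker: black-and-white marker pen, 135 mm, lying near the front edge; bystander
- pencil: green pencil, 112 mm, lying on the desk; bystander
- eraser: eraser in a blue sleeve, 20x44x12 mm; bystander
- glue_stick: yellow and red glue stick, 27 mm diameter, 94 mm high, standing; bystander
- calculator: white desk calculator, 128x78x14 mm; bystander
- scissors: red-handled scissors, 199 mm, lying; bystander
- hole_punch: red-topped hole punch, 98x105x61 mm; bystander

How it is judged (in metres and radians):
On the way, in this order (a step that is already met when the one before it is completed fails the run):
1. the middle-sized bit stands with its shank fully down in the open chuck, let go (z of bit_middle in the frame of driver between 0.137 and 0.149 m and x of bit_middle_head in the frame of driver between -0.012 and 0.012 m and y of bit_middle_head in the frame of driver between -0.012 and 0.012 m and contact force between the fingers and bit_middle below 0.2 N), for 0.2 s.
2. the sleeve has been turned until all three jaws press on the shank (z of bit_middle in the frame of driver between 0.137 and 0.149 m and contact force between each of jaw0, jaw1, jaw2 and bit_middle above 4 N), for 0.2 s.
At the end, for the whole second after the job is handed in: The middle-sized bit stands in the chuck, its foot within 7 mm of the bore's floor, straight with the driver to 3.4 degrees and its head within 3 mm of the axis, each of the three jaws pressing on it with more than 4 N, all at rest; the other two bits stand within 20 mm of where they were (all of step 2 and x of bit_middle_head in the frame of driver between -0.003 and 0.003 m and y of bit_middle_head in the frame of driver between -0.003 and 0.003 m and angle between the z axis of bit_middle and the z axis of driver, either way round below 0.06 rad and linear speed of bit_middle below 0.01 m/s and velocity of joint sleeve below 0.05 rad/s and distance of each of bit_small, bit_large from where it was at the start of the episode below 0.02 m); the robot touches nothing.
It fails at once if another bit is taken out of the block (distance of any of bit_small, bit_large from where it was at the start of the episode above 0.03 m).
It fails at once if a bystander is shoved by more than 40 mm (distance of any of marker, pencil, eraser, glue_stick, calculator, scissors, hole_punch from where it was at the start of the episode above 0.04 m).
It also fails if it takes over 61 s, if anything falls off the work surface, if the arm or the gripper's body presses on something with over 40 N, if the wrist force passes 120 N, or if a joint passes its speed limit or range.

## Working session

There is one attempt and no reset: what is moved stays moved. The work goes in short steps, each a Python script; the robot and the scene stay as the last script left them, time stands still between calls to the robot, and variables do not carry over. Pictures are saved under pics/ and viewed, at most 10 in all, crops included, and the job is handed in when it is done.

```bash
mkdir -p pics; ls
python3 - <<'E'
from station import env,get_state,vision,nets
import cv2,numpy as np
for c in ["scene","top"]:
    im=vision.grab_frame(c); cv2.imwrite(f"pics/{c}0.png",im[:,:,::-1])
    p=vision.camera_params(c); print(c,np.round(-p["R"].T@p["t"],3).tolist(),np.round(p["R"][2],2).tolist(),p["mtx"][0,0])
    for n in ["driver","sleeve","chuck_mouth","jaw0","bit_block","bit_middle","bit_small","bit_large","glue_stick","hole_punch"]:
        print(n,[(np.round(d["xyz"],3).tolist(),round(d["conf"],2)) for d in nets.boxes_of(c,n)[:3]])
print(get_state()["t"])
E
```

```text
pics
scene [0.012, -1.05, 0.686] [0.44, 0.79, -0.42] 472.9481295393256
driver [([0.61, -0.139, 0.106], 0.92)]
sleeve []
chuck_mouth [([0.609, -0.136, 0.107], 0.68), ([0.582, -0.139, 0.15], 0.56), ([0.469, 0.146, 0.076], 0.56)]
jaw0 []
bit_block [([0.669, -0.341, 0.006], 0.6), ([0.49, 0.215, 0.045], 0.48)]
bit_middle []
bit_small [([0.508, 0.26, 0.076], 0.36)]
bit_large [([0.465, 0.147, 0.077], 0.53)]
glue_stick [([0.569, -0.262, 0.053], 0.65)]
hole_punch [([0.814, 0.071, 0.027], 0.68)]
top [0.409, -0.031, 1.312] [0.17, 0.02, -0.99] 444.2485536341421
driver [([0.61, -0.114, 0.148], 0.81)]
sleeve [([0.591, -0.116, 0.181], 0.54), ([0.576, -0.245, 0.094], 0.21)]
chuck_mouth [([0.611, -0.119, 0.146], 0.9)]
jaw0 []
bit_block [([0.49, 0.22, 0.043], 0.81)]
bit_middle [([0.481, 0.205, 0.082], 0.63)]
bit_small [([0.506, 0.264, 0.073], 0.45)]
bit_large [([0.465, 0.146, 0.079], 0.63)]
glue_stick []
hole_punch [([0.778, 0.114, 0.062], 0.67), ([0.593, 0.12, 0.015], 0.52)]
1.1
```

View pics/scene0.png

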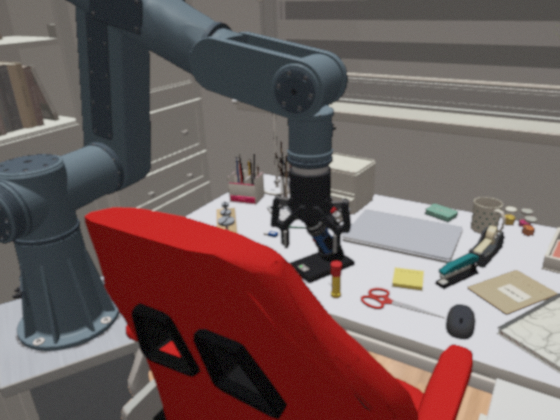

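View pics/top0.png

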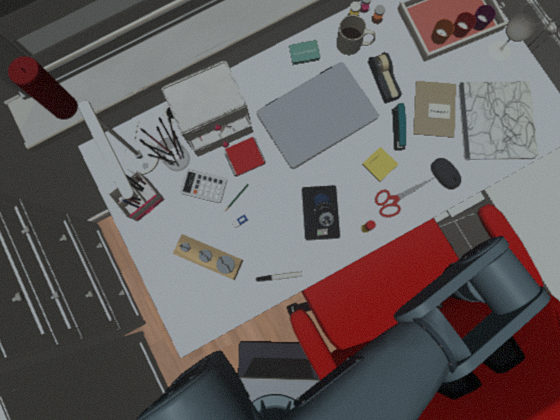

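The scene view shows the block at (226,218) and the driver at (322,240), behind the gripper. The top view shows the bits at (185,243) small, (205,255) middle and (225,265) large, with the driver at (322,212) and the glue stick at (369,226). Next I'll look along the driver's axis and down on the block with the wrist camera.

```bash
cat > h.py <<'E'
from station import env,get_state,vision,nets
import cv2,numpy as np
def look(z,ydir):
    z=np.array(z,float);z/=np.linalg.norm(z);y=np.array(ydir,float);y-=z*(y@z);y/=np.linalg.norm(y)
    return np.c_[np.cross(y,z),y,z]
def snap(c,name):
    p=vision.camera_params(c);im=vision.grab_frame(c);cv2.imwrite(f"pics/{name}.png",im[:,:,::-1])
    np.savez(f"pics/{name}.npz",K=p["mtx"],R=p["R"],t=p["t"]);return p
def det(c,n): print(c,n,[(np.round(d["xyz"],4).tolist(),round(d["conf"],2)) for d in nets.boxes_of(c,n)[:3]])
def ray(name,px):
    d=np.load(f"pics/{name}.npz");v=d["R"].T@np.linalg.solve(d["K"],[px[0],px[1],1.]);return -d["R"].T@d["t"],v/np.linalg.norm(v)
def proj(name,X):
    d=np.load(f"pics/{name}.npz");v=d["K"]@(d["R"]@np.array(X)+d["t"]);return v[:2]/v[2]
E
python3 - <<'E'
from h import *
s=get_state();p=vision.camera_params("wrist");R=s["eef_rot"];print(np.round(R,2).tolist())
c=-p["R"].T@p["t"];print("cam in tool",np.round(R.T@(c-s["position"]),3),"axes",np.round(R.T@p["R"].T,2).tolist(),p["mtx"][0,0])
m=np.array([.575,-.118,.19]);z=np.array([.5,0,-.866])
R1=look(z,[0,1,0])
for sg in (1,-1):
    print(sg,env.ik(m-z*.26,look(z,[0,sg,0])),env.ik([.485,.205,.3],look([0,0,-1],[sg*.94,-sg*.34,0])))
E
```

```text
[[0.67, 0.74, 0.0], [0.74, -0.67, -0.0], [-0.0, 0.0, -1.0]]
cam in tool [ 0.073  0.    -0.071] axes [[0.0, -0.96, -0.28], [1.0, 0.0, 0.0], [-0.0, -0.28, 0.96]] 309.11682555784375
1 [ -40.23365678  -26.24473122  115.40682503   20.33350085   68.34533023
 -134.01752406] [ 9.98506502e+00  4.34660695e+00  9.92481851e+01 -2.54444375e-14
  7.64052080e+01  2.98702301e+01]
-1 [-40.23365678 -26.24473122 115.40682503  20.33350085  68.34533023
  45.98247594] [ 9.98506502e+00  4.34660695e+00  9.92481851e+01 -2.54444375e-14
  7.64052080e+01 -1.50129770e+02]
```

Run:
```python
from h import *
m=np.array([.575,-.118,.19]);z=np.array([.5,0,-.866])
env.move_to(m-z*.26+[0,0,.02],look(z,[0,-1,0])); snap("wrist","d1")
for n in ["driver","sleeve","chuck_mouth","sleeve_grip","jaw0"]: det("wrist",n)
R=look([0,0,-1],[0,-1,0]); env.move_to([.53,-.118,.46],R); snap("wrist","d2")
for n in ["chuck_mouth","sleeve"]: det("wrist",n)
env.move_to([.485,.205,.34],look([0,0,-1],[.94,-.34,0])); snap("wrist","b1")
for n in ["bit_middle","bit_small","bit_large","bit_block"]: det("wrist",n)
print(get_state()["t"])
a=[cv2.imread(f"pics/{n}.png") for n in ("d1","b1")]
cv2.imwrite("pics/v1.png",a[0]);cv2.imwrite("pics/v2.png",np.hstack([cv2.imread("pics/d2.png")[:,80:480],a[1][:,80:480]]))
```

```text
wrist driver [([0.5903, -0.1199, 0.1719], 0.89)]
wrist sleeve [([0.5911, -0.1182, 0.1809], 0.65)]
wrist chuck_mouth [([0.5926, -0.1207, 0.1729], 0.91)]
wrist sleeve_grip [([0.5884, -0.1223, 0.1713], 0.92)]
wrist jaw0 [([0.5704, -0.1211, 0.1794], 0.5)]
wrist chuck_mouth [([0.6147, -0.1186, 0.1495], 0.92), ([0.5912, 0.1134, 0.0116], 0.64), ([0.7002, 0.2297, 0.0121], 0.22)]
wrist sleeve [([0.5975, -0.1194, 0.1788], 0.82)]
wrist bit_middle [([0.4883, 0.2054, 0.0813], 0.57)]
wrist bit_small [([0.5054, 0.2626, 0.0776], 0.89)]
wrist bit_large [([0.4628, 0.1458, 0.0799], 0.95), ([0.491, 0.2053, 0.0827], 0.7)]
wrist bit_block [([0.4943, 0.2328, 0.0445], 0.64), ([0.6978, 0.241, 0.0159], 0.39)]
4.9
```

View pics/v1.png

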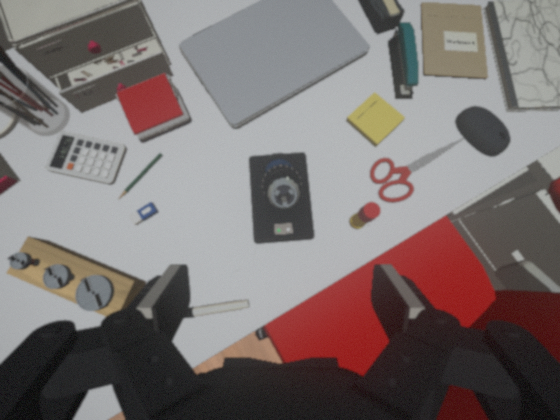

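View pics/v2.png

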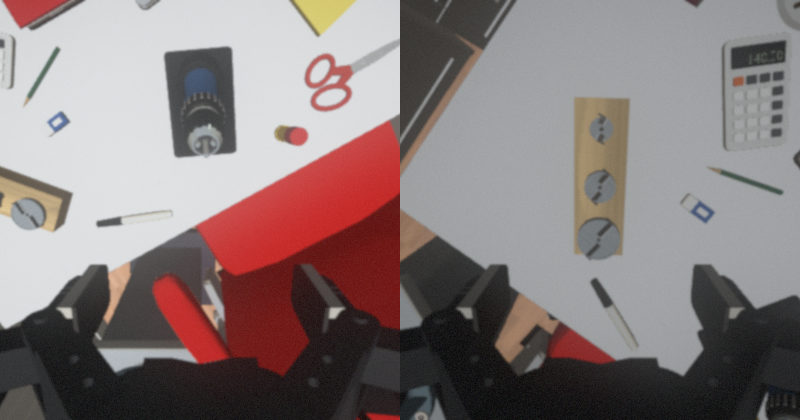

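d1 shows the driver's nose at (283,190) and the cradle base at x 250–313, y 153–242. d2 shows the mouth near (285,140), and b1 shows the middle bit at about (280,186). I'll zoom in to get exact pixels.

Run:
```python
import cv2,numpy as np
f=lambda n,x,y,w,h,s:cv2.resize(cv2.imread(f"pics/{n}.png")[y:y+h,x:x+w],None,fx=s,fy=s,interpolation=cv2.INTER_CUBIC)
# each tile 400x600 / 
a=f("d1",236,145,90,105,4);b=f("d2",240,40,85,125,4)
o=np.zeros((600,800,3),np.uint8);o[:420,:360]=a;o[:500,400:740]=b
for k in range(0,400,40):
  for x0 in (0,400): cv2.line(o,(x0+k,0),(x0+k,6),(0,255,255),1)
for k in range(0,600,40):
  for x0 in (0,400): cv2.line(o,(x0,k),(x0+6,k),(0,255,255),1)
cv2.imwrite("pics/z1.png",o)
```

```text
(no output)
```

View pics/z1.png

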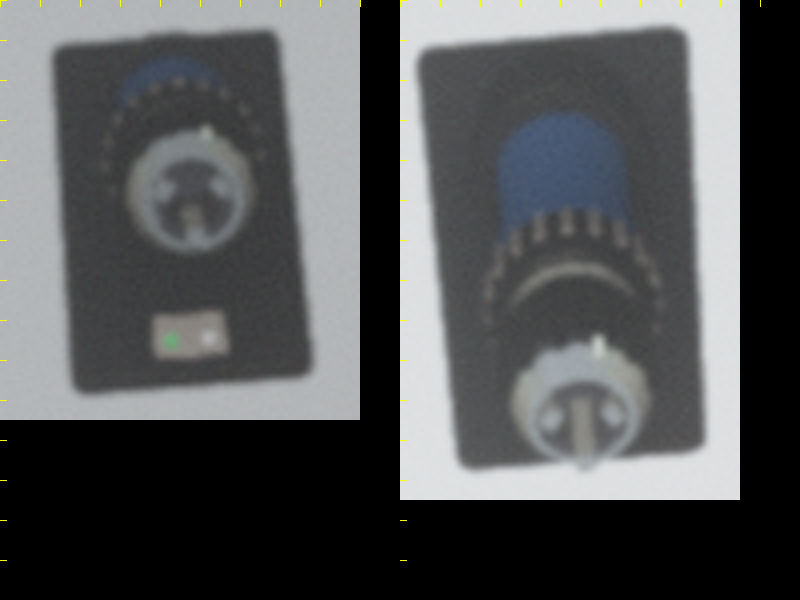

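Run:
```python
from h import *
def at(n,px,h):
    c,v=ray(n,px);return c+v*(h-c[2])/v[2]
A=lambda p:(236+p[0]/4,145+p[1]/4)
B=lambda p:(240+(p[0]-400)/4,40+p[1]/4)
for h in (.18,.184,.188): print(h,at("d1",A((191,200)),h).round(4),at("d2",B((582,420)),h).round(4))
(c1,v1),(c2,v2)=ray("d1",A((191,200))),ray("d2",B((582,420)))
t=np.linalg.lstsq(np.c_[v1,-v2],c2-c1,rcond=None)[0];print("tri",(c1+v1*t[0]).round(4),(c2+v2*t[1]).round(4))
for n,f,es in (("d1",A,[((53,50),(73,390)),((278,35),(312,375)),((60,45),(272,33)),((80,393),(308,377))]),
               ("d2",B,[((418,55),(460,465)),((687,35),(705,445)),((425,47),(680,29)),((465,469),(700,451))])):
  for e in es:
    p,q=[at(n,f(x),.02) for x in e];d=q-p;print(n,p[:2].round(3),q[:2].round(3),"yaw",np.degrees(np.arctan2(d[1],d[0])).round(1),np.linalg.norm(d).round(3))
for n in("d1","d2"):print(n,np.round(np.load(f"pics/{n}.npz")["R"][2],3))
```

```text
0.18 [ 0.578  -0.1227  0.18  ] [ 0.5762 -0.1232  0.18  ]
0.184 [ 0.5769 -0.1227  0.184 ] [ 0.5765 -0.1231  0.184 ]
0.188 [ 0.5757 -0.1226  0.188 ] [ 0.5768 -0.123   0.188 ]
tri [ 0.5766 -0.1227  0.1849] [ 0.5766 -0.1231  0.185 ]
d1 [ 0.695 -0.063] [ 0.543 -0.075] yaw -175.5 0.153
d1 [ 0.702 -0.164] [ 0.549 -0.175] yaw -175.7 0.153
d1 [ 0.697 -0.066] [ 0.703 -0.161] yaw -86.4 0.095
d1 [ 0.542 -0.078] [ 0.548 -0.174] yaw -85.9 0.095
d2 [ 0.697 -0.063] [ 0.546 -0.076] yaw -175.3 0.152
d2 [ 0.704 -0.164] [ 0.554 -0.176] yaw -175.4 0.151
d2 [ 0.7   -0.066] [ 0.706 -0.161] yaw -86.3 0.095
d2 [ 0.544 -0.078] [ 0.552 -0.174] yaw -85.5 0.096
d1 [ 0.232 -0.001 -0.973]
d2 [-0.286  0.001 -0.958]
```

Run:
```python
from h import *
def at(n,px,h):
    c,v=ray(n,px);return c+v*(h-c[2])/v[2]
P=[at("b1",p,.079) for p in ((281,128),(280,186),(279,238))];print(np.round(P,4).tolist())
row=P[0]-P[2];row[2]=0;row/=np.linalg.norm(row);print("row",row.round(3),np.linalg.norm(P[0]-P[2]))
c=P[1]
y=np.array([row[1],-row[0],0]);R=look([0,0,-1],y)
env.move_straight([c[0],c[1],.2],R)
snap("wrist","b2");det("wrist","bit_middle")
print("pred px",proj("b2",[c[0],c[1],.079]).round(1))
im=cv2.imread("pics/b2.png");cv2.imwrite("pics/b2v.png",cv2.resize(im[100:400,120:440],None,fx=1.8,fy=1.8))
```

```text
[[0.5093, 0.2644, 0.079], [0.4873, 0.207, 0.079], [0.4654, 0.15, 0.079]]
row [0.358 0.934 0.   ] 0.12256028354814609
wrist bit_middle [([0.4883, 0.2032, 0.0796], 0.95)]
pred px [278.5 234.3]
```

View pics/b2v.png

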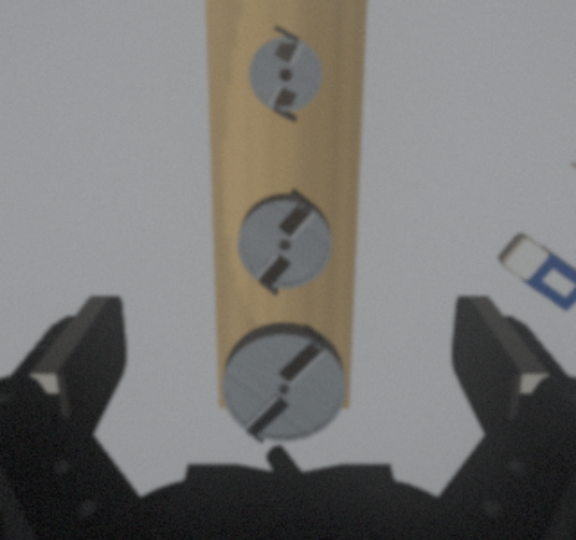

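The middle head sits at crop (285,241), which is pixel (278.3,233.9). That matches the prediction, so I'll grasp.

Run:
```python
from h import *
s=get_state();R=s["eef_rot"];c=np.array([.4873,.2069])
env.move_straight([*c,.128],R,vel=.08)
print(env.grip(0.0,60));s=get_state();print(s["width"],s["finger_force"],s["force"].round(1) if hasattr(s["force"],"round") else s["force"])
env.move_straight([*c,.24],R,vel=.1)
snap("wrist","g1");det("wrist","bit_middle");s=get_state();print(s["width"],s["finger_force"],s["t"],"pred",proj("g1",s["position"]+R[:,2]*.048))
im=cv2.imread("pics/g1.png");cv2.imwrite("pics/g1v.png",cv2.resize(im[180:400,160:400],None,fx=2.5,fy=2.5))
m=np.array([.5731,-.1232,.1905]);dz=np.array([-.4985,-.0383,.866])
lat=np.array([-.077,.997,0])
for a in range(0,360,30):
    yy=np.cos(np.radians(a))*lat+np.sin(np.radians(a))*np.cross(-dz,lat)
    print(a,[None if (q:=env.ik(m+dz*d,look(-dz,yy))) is None else np.round(q,1).tolist() for d in (.036,.12)])
```

```text
False
0.3823497153040817 59.214009046554565 [-1.7  0.6  4.3]
wrist bit_middle [([0.4886, 0.2071, 0.1921], 0.94)]
0.3836805668688601 59.54333782196045 9.0417 pred [279.50969099 293.09479515]
0 [[-32.3, 2.9, 115.0, 27.3, 40.6, -144.3], [-35.9, -8.8, 116.6, 24.5, 51.1, -142.3]]
30 [[-32.3, 2.9, 115.0, 27.3, 40.6, -114.3], [-35.9, -8.8, 116.6, 24.5, 51.1, -112.3]]
60 [[-32.3, 2.9, 115.0, 27.3, 40.6, -84.3], [-35.9, -8.8, 116.6, 24.5, 51.1, -82.3]]
90 [[-32.3, 2.9, 115.0, 27.3, 40.6, -54.3], [-35.9, -8.8, 116.6, 24.5, 51.1, -52.3]]
120 [[-32.3, 2.9, 115.0, 27.3, 40.6, -24.3], [-35.9, -8.8, 116.6, 24.5, 51.1, -22.3]]
150 [[-32.3, 2.9, 115.0, 27.3, 40.6, 5.7], [-35.9, -8.8, 116.6, 24.5, 51.1, 7.7]]
180 [[-32.3, 2.9, 115.0, 27.3, 40.6, 35.7], [-35.9, -8.8, 116.6, 24.5, 51.1, 37.7]]
210 [[-32.3, 2.9, 115.0, 27.3, 40.6, 65.7], [-35.9, -8.8, 116.6, 24.5, 51.1, 67.7]]
240 [[-32.3, 2.9, 115.0, 27.3, 40.6, 95.7], [-35.9, -8.8, 116.6, 24.5, 51.1, 97.7]]
270 [[-32.3, 2.9, 115.0, 27.3, 40.6, 125.7], [-35.9, -8.8, 116.6, 24.5, 51.1, 127.7]]
300 [[-32.3, 2.9, 115.0, 27.3, 40.6, 155.7], [-35.9, -8.8, 116.6, 24.5, 51.1, 157.7]]
330 [[-32.3, 2.9, 115.0, 27.3, 40.6, -174.3], [-35.9, -8.8, 116.6, 24.5, 51.1, -172.3]]
```

View pics/g1v.png

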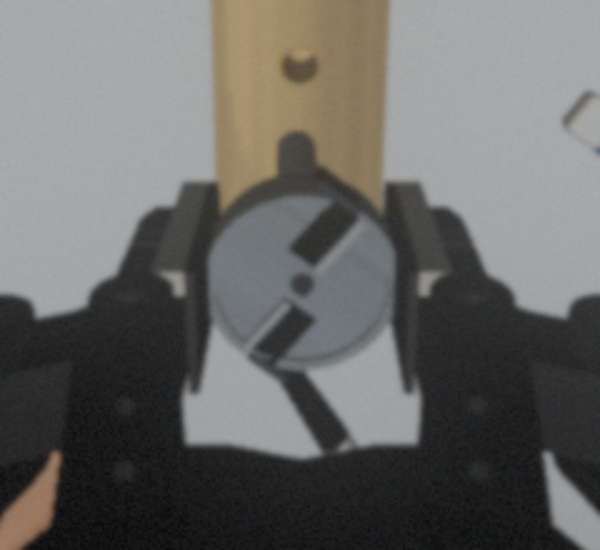

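The bit is held straight: head centre (280.8,292), against (279.5,293) predicted. I'll carry it to just above the mouth and check.

```bash
cat >> h.py <<'E'
m=np.array([.5731,-.1232,.1905]);dz=np.array([-.4985,-.0383,.866]);dz/=np.linalg.norm(dz);lat=np.array([-.077,.997,0])
def ori(a):
    a=np.radians(a);return look(-dz,np.cos(a)*lat+np.sin(a)*np.cross(-dz,lat))
E
python3 - <<'E'
from h import *
s=get_state();env.move_straight(s["position"]+[0,0,.06])
R=ori(180)
env.move_to(m+dz*.20,R);env.move_straight(m+dz*.129,R,vel=.08)
snap("wrist","p1");s=get_state();print(s["width"],s["finger_force"],np.round(s["position"]-m-dz*.129,4),s["t"])
print("mouth",proj("p1",m),"foot",proj("p1",s["position"]-dz*.117))
im=cv2.imread("pics/p1.png");cv2.imwrite("pics/p1v.png",cv2.resize(im[180:330,200:360],None,fx=4,fy=4,interpolation=cv2.INTER_CUBIC))
E
```

```text
0.3850451638782467 59.52047109603882 [ 0.0001 -0.0002  0.0007] 11.9583
mouth [280.07277815 231.86106688] foot [280.34818686 237.88341808]
```

View pics/p1v.png

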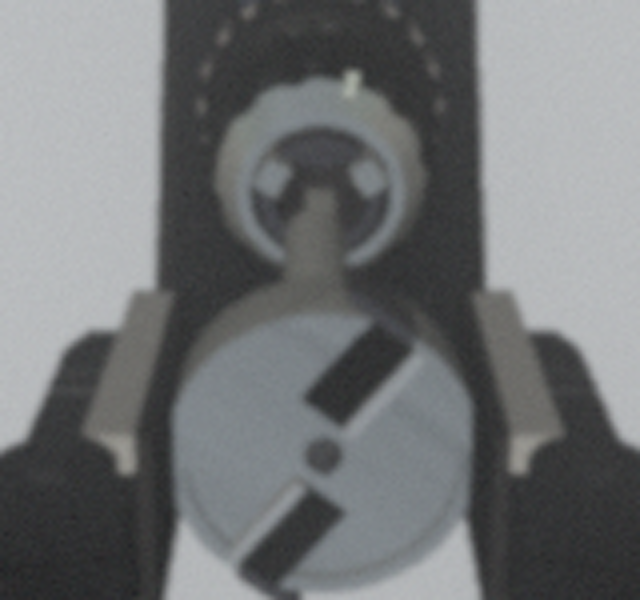

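The mouth ring centres near (281,229) and the shank foot near (280,232), both within about 1 mm of prediction. Inserting now.

Run:
```python
from h import *
R=ori(180)
hit=env.move_straight(m+dz*.067,R,vel=.04,until_force=12)
s=get_state();print(hit,"d",(s["position"]-m)@dz,s["force"],s["width"],s["finger_force"],s["t"])
```

```text
True d 0.06996479973187182 [-5.07373673  0.27316488  6.34747401] 0.3842827396783645 60.25850772857666 13.3167
```

Run:
```python
from h import *
R=ori(180)
env.grip(1.0);env.dwell(.3)
env.move_straight(m+dz*.15,R,vel=.12)
snap("wrist","r1");det("wrist","bit_middle")
print("head top pred",proj("r1",m+dz*.022),m+dz*.022, get_state()["t"],get_state()["force"])
im=cv2.imread("pics/r1.png");cv2.imwrite("pics/r1v.png",cv2.resize(im[150:300,200:360],None,fx=4,fy=4,interpolation=cv2.INTER_CUBIC))
```

```text
wrist bit_middle [([0.565, -0.1265, 0.2111], 0.89)]
head top pred [280.56317628 231.50132397] [ 0.56213259 -0.12404263  0.20955271] 15.1083 [-0.73682882  0.00923704 -0.08019256]
```

View pics/r1v.png

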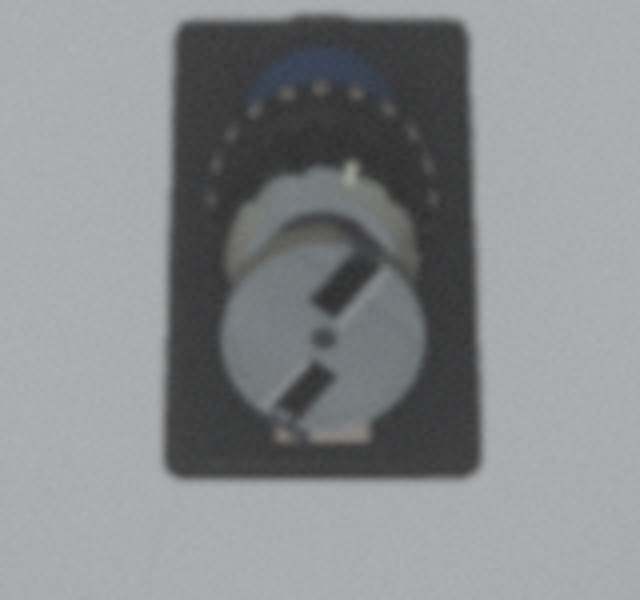

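The bit is seated with its head at (280.8,233.7), about 1 mm from the axis, and the sleeve's mark is visible at crop (352,172). Now I'll turn the sleeve.

Run:
```python
from h import *
R=ori(20)
env.move_to(m+dz*.15,R);env.move_straight(m+dz*.035,R,vel=.08,until_force=10)
s=get_state();print("d",(s["position"]-m)@dz,np.round(s["q"],1),s["t"])
env.grip(0.0,100)
s=get_state();print("w",s["width"],s["finger_force"],np.round(s["force"],1))
q0=np.array(s["q"]);
for d in (30,60,90,105,115,125,132,139,146,153):
    q=q0.copy();q[5]+=d;env.goto_joints(q);s=get_state()
    T=(s["eef_rot"].T@np.array(s["wrist_torque"]))
    print(d,round(s["q"][5]-q0[5],1),"tau6",round(s["tau"][5],2),"Tz",T.round(2),np.round(s["force"],1),round(s["t"],1),round(s["width"],3))
    if d>=132 and abs(T[2])>4: break
```

```text
d 0.03541175917987649 [ -32.3    3.   114.9   27.4   40.5 -124.3] 19.075
w 0.4887672991321754 99.04277346184244 [-10.3   0.4  11.1]
30 29.8 tau6 -0.04 Tz [0.93 0.2  0.19] [-5.  -3.3  2.2] 20.1 0.482
60 59.8 tau6 -0.06 Tz [ 1.25 -0.32  0.16] [-7.4 -3.3  2.6] 20.7 0.485
90 89.8 tau6 -0.06 Tz [ 1.24 -1.06  0.15] [-10.1  -4.2   4.3] 21.3 0.483
105 104.9 tau6 0.07 Tz [ 1.07 -1.32  0.11] [-12.6  -4.4   5.1] 21.6 0.483
115 114.9 tau6 0.18 Tz [ 0.91 -1.49  0.07] [-12.6  -5.2   5. ] 21.9 0.486
125 124.8 tau6 0.24 Tz [ 0.69 -1.65  0.02] [-13.1  -4.1   5.7] 22.2 0.482
132 131.8 tau6 0.32 Tz [ 0.6  -1.68 -0.04] [-13.1  -3.2   5.6] 22.5 0.481
139 138.8 tau6 0.37 Tz [ 0.4  -1.73 -0.04] [-14.1  -2.2   5.6] 22.7 0.483
146 145.8 tau6 0.42 Tz [ 0.22 -1.72 -0.14] [-13.8  -2.7   6.8] 23.0 0.482
153 152.8 tau6 0.47 Tz [ 0.15 -1.74 -0.2 ] [-14.4  -1.9   5.9] 23.2 0.485
```

Run:
```python
from h import *
q=np.array(get_state()["q"]);q[5]+=9;env.goto_joints(q);s=get_state();print(s["tau"][5],s["eef_rot"].T@np.array(s["wrist_torque"]),s["force"])
env.grip(1.0);env.dwell(.2);R=get_state()["eef_rot"]
env.move_straight(m+dz*.036,R,vel=.05)
env.move_straight(m+dz*.15,R,vel=.1)
env.move_to(m+dz*.15,ori(180));env.dwell(.2);p=snap("wrist","f1");det("wrist","bit_middle")
print(proj("f1",m+dz*.022),get_state()["t"],get_state()["force"])
im=np.hstack([cv2.imread(f"pics/{n}.png")[150:300,200:300+50] for n in("r1","f1")]);cv2.imwrite("pics/f1v.png",cv2.resize(im,(800,400),interpolation=cv2.INTER_CUBIC))
```

```text
0.6638566218316555 [ 0.05084211 -0.60025922 -0.25878012] [-4.97240451 -0.6764038   2.52606215]
wrist bit_middle [([0.5655, -0.1216, 0.2107], 0.94)]
[280.42883632 231.86792866] 26.2917 [-0.04905035 -0.13708589  0.39553749]
```

View pics/f1v.png

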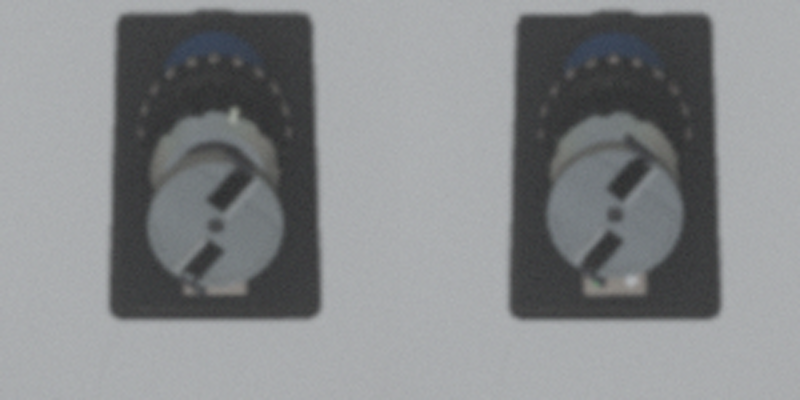

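The bit has centred at (280.6,230.6), against 231.9 predicted for the row, and the sleeve's mark has turned out of sight. The sleeve turned freely at the first joint angles, so I'll regrip there and compare the torque to check the grip is firm.

Run:
```python
from h import *
R=ori(20)
def rep(k):
    s=get_state();print(k,"j6",round(s["q"][5],1),"tau6",round(s["tau"][5],2),np.round(s["eef_rot"].T@np.array(s["wrist_torque"]),2),round(s["t"],1))
env.move_to(m+dz*.15,R);env.move_straight(m+dz*.035,R,vel=.08,until_force=10);rep("free")
env.grip(0.0,100);rep("grip");q=np.array(get_state()["q"])
for d in (3,6): 
    p=q.copy();p[5]+=d;env.goto_joints(p);rep(d)
env.grip(1.0);env.dwell(.2);env.move_straight(m+dz*.16,get_state()["eef_rot"],vel=.1);rep("away")
snap("wrist","f2");det("wrist","bit_middle")
```

```text
free j6 -124.3 tau6 -0.0 [0.09 0.21 0.01] 30.3
grip j6 -124.3 tau6 0.03 [0.14 0.93 0.01] 30.8
3 j6 -121.4 tau6 0.2 [ 0.19  0.47 -0.  ] 31.0
6 j6 -118.4 tau6 0.21 [ 0.34  0.56 -0.01] 31.3
away j6 -115.9 tau6 0.0 [ 0.12  0.2  -0.06] 33.4
wrist bit_middle [([0.5642, -0.1259, 0.2088], 0.94)]
```

Run:
```python
from h import *
e1=lat/np.linalg.norm(lat);e2=np.cross(-dz,e1)
for n in("d1","r1","f1","f2"):
    im=cv2.imread(f"pics/{n}.png").astype(float)
    print(n)
    for h,r in ((.013,.0205),(.017,.022)):
        L=[]
        for a in range(0,360,8):
            u=proj(n,m-dz*h+r*(np.cos(np.radians(a))*e1+np.sin(np.radians(a))*e2))
            p=cv2.getRectSubPix(im.astype(np.float32),(3,3),tuple(map(float,u))).mean((0,1));L.append(f"{a}:{int(p[2])}")
        print(h," ".join(L))
```

```text
d1
0.013 0:73 8:75 16:76 24:80 32:84 40:82 48:80 56:85 64:86 72:82 80:82 88:84 96:91 104:119 112:97 120:81 128:76 136:71 144:74 152:74 160:67 168:66 176:66 184:65 192:64 200:61 208:61 216:61 224:60 232:59 240:61 248:61 256:60 264:59 272:59 280:60 288:60 296:61 304:62 312:61 320:63 328:65 336:66 344:66 352:68
0.017 0:65 8:67 16:63 24:64 32:65 40:64 48:64 56:64 64:64 72:62 80:62 88:62 96:63 104:81 112:71 120:61 128:61 136:60 144:64 152:68 160:63 168:62 176:63 184:62 192:63 200:61 208:60 216:61 224:60 232:59 240:60 248:60 256:59 264:59 272:59 280:59 288:59 296:60 304:60 312:60 320:61 328:63 336:62 344:62 352:62
r1
0.013 0:65 8:66 16:68 24:70 32:73 40:72 48:64 56:75 64:80 72:67 80:68 88:77 96:74 104:124 112:78 120:70 128:63 136:55 144:62 152:62 160:57 168:55 176:57 184:57 192:56 200:72 208:108 216:115 224:115 232:116 240:116 248:116 256:117 264:115 272:92 280:113 288:121 296:119 304:120 312:120 320:120 328:121 336:103 344:68 352:60
0.017 0:57 8:57 16:59 24:56 32:55 40:53 48:53 56:56 64:56 72:52 80:52 88:54 96:53 104:68 112:56 120:53 128:52 136:52 144:54 152:54 160:57 168:55 176:56 184:56
[... 766 characters left out ...]
 320:118 328:118 336:98 344:66 352:57
f2
0.013 0:74 8:89 16:104 24:94 32:121 40:143 48:148 56:140 64:139 72:138 80:137 88:137 96:123 104:79 112:76 120:134 128:136 136:135 144:136 152:137 160:137 168:138 176:140 184:160 192:161 200:139 208:146 216:115 224:98 232:81 240:64 248:59 256:59 264:55 272:57 280:57 288:55 296:54 304:59 312:60 320:61 328:63 336:66 344:68 352:63
0.017 0:61 8:87 16:140 24:138 32:138 40:163 48:160 56:143 64:139 72:138 80:137 88:137 96:129 104:82 112:75 120:135 128:136 136:135 144:136 152:137 160:136 168:138 176:150 184:180 192:175 200:180 208:178 216:161 224:136 232:78 240:60 248:58 256:57 264:53 272:55 280:54 288:52 296:52 304:52 312:54 320:53 328:54 336:56 344:57 352:58
```

The mark started at 104° and shows in neither view, so it lies between 196° and 240°. That means the sleeve turned only about 1.6–2.4 rad and the pads slipped, which fits the axial force at the grip: they were riding the cone. I'll measure from another side, then regrip deeper and harder.

```bash
cat >> h.py <<'E'
e1=lat/np.linalg.norm(lat);e2=np.cross(-dz,e1)
def mark(n,lo,hi):
    snap("wrist",n);im=cv2.imread(f"pics/{n}.png").astype(np.float32)
    for h,r in ((.011,.019),(.013,.0205),(.017,.022)):
        print(n,h," ".join(f"{a}:{int(cv2.getRectSubPix(im,(3,3),tuple(map(float,proj(n,m-dz*h+r*(np.cos(np.radians(a))*e1+np.sin(np.radians(a))*e2))))).mean((0,1))[2])}" for a in range(lo,hi,5)))
def rep(k):
    s=get_state();print(k,"d",round((s["position"]-m)@dz,4),"j6",round(s["q"][5],1),"tau6",round(s["tau"][5],2),np.round(s["eef_rot"].T@np.array(s["wrist_torque"]),2),"F",np.round(s["eef_rot"].T@np.array(s["force"]),1),"w",round(s["width"],3),round(s["t"],1))
E
python3 - <<'E'
from h import *
env.move_to(m+dz*.15,ori(240));mark("k1",150,275)
R=ori(195);env.move_to(m+dz*.12,R);env.move_straight(m+dz*.0295,R,vel=.1,until_force=8);rep("in")
env.grip(0.0,120);rep("grip");q=np.array(get_state()["q"])
for d in (10,20,30): 
    p=q.copy();p[5]+=d;env.goto_joints(p);rep(d)
E
```

```text
k1 0.011 150:97 155:96 160:93 165:81 170:71 175:75 180:78 185:76 190:71 195:63 200:57 205:59 210:62 215:58 220:58 225:73 230:90 235:78 240:61 245:64 250:80 255:101 260:118 265:123 270:124
k1 0.013 150:61 155:63 160:61 165:54 170:49 175:51 180:54 185:53 190:50 195:46 200:45 205:47 210:48 215:49 220:50 225:54 230:69 235:61 240:52 245:51 250:57 255:72 260:96 265:116 270:123
k1 0.017 150:51 155:51 160:49 165:48 170:47 175:45 180:44 185:46 190:45 195:43 200:44 205:44 210:44 215:48 220:59 225:54 230:51 235:55 240:51 245:51 250:52 255:55 260:67 265:95 270:117
in d 0.0299 j6 50.5 tau6 -0.0 [-0.02 -0.28 -0.07] F [ 0.3 -0.   0.1] w 0.999 38.5
grip d 0.0305 j6 50.5 tau6 0.03 [ 0.19 -0.91 -0.02] F [ -4.   -0.4 -15.1] w 0.485 39.0
10 d 0.0307 j6 60.3 tau6 0.47 [-0.26 -0.33 -0.07] F [-0.7  1.9 -1.6] w 0.479 39.3
20 d 0.0307 j6 70.2 tau6 0.53 [-0.64 -0.38 -0.15] F [-1.6  3.1 -4.3] w 0.483 39.6
30 d 0.0306 j6 80.2 tau6 0.47 [-0.87 -0.28 -0.23] F [-0.1  4.9 -4.4] w 0.482 39.9
```

Run:
```python
from h import *
env.grip(1.0);env.move_straight(m+dz*.11,get_state()["eef_rot"],vel=.12);env.move_to(m+dz*.15,ori(262));mark("k2",200,290);rep("")
```

```text
k2 0.011 200:60 205:62 210:65 215:63 220:61 225:74 230:90 235:77 240:60 245:57 250:55 255:54 260:54 265:61 270:95 275:128 280:133 285:127
k2 0.013 200:45 205:47 210:47 215:46 220:46 225:54 230:67 235:60 240:50 245:50 250:50 255:50 260:52 265:54 270:88 275:140 280:152 285:139
k2 0.017 200:44 205:44 210:44 215:42 220:43 225:44 230:46 235:51 240:56 245:53 250:51 255:51 260:52 265:53 270:63 275:120 280:163 285:159
 d 0.1492 j6 119.9 tau6 0.01 [-0.25 -0.07  0.01] F [ 0.   0.5 -0. ] w 0.997 41.9
```

Run:
```python
from h import *
def ring(n,h):
    r=.022 if h>.016 else .015+(h-.007)/.009*.007
    im=cv2.imread(f"pics/{n}.png").astype(np.float32);o=[]
    for a in range(0,360,5):
        b=cv2.getRectSubPix(im,(2,2),tuple(map(float,proj(n,m-dz*h+r*(np.cos(np.radians(a))*e1+np.sin(np.radians(a))*e2))))).mean((0,1));o.append(b)
    return np.array(o)
for n,lo,hi in (("d1",85,125),("r1",85,125),("k1",205,255),("k2",205,265),("f2",225,300)):
    print(n)
    for h in (.007,.009,.011,.013,.015,.018,.022,.026):
        o=ring(n,h);print(h," ".join(f"{int(x[2])}" for x in o[lo//5:hi//5+1]), "| BGR mid", o[{"d1":105,"r1":105,"k1":230,"k2":230,"f2":270}[n]//5].astype(int))
```

```text
d1
0.007 121 122 123 123 122 122 122 123 123 | BGR mid [129 128 122]
0.009 125 124 125 125 126 125 125 124 123 | BGR mid [131 132 126]
0.011 122 122 123 129 135 127 118 117 115 | BGR mid [137 140 135]
0.013 98 99 102 119 135 121 98 95 93 | BGR mid [135 140 135]
0.015 68 68 70 86 106 92 71 66 66 | BGR mid [105 109 106]
0.018 61 60 60 67 78 72 63 60 59 | BGR mid [78 80 78]
0.022 60 59 58 61 68 67 61 59 59 | BGR mid [68 70 68]
0.026 61 60 57 60 64 62 60 59 59 | BGR mid [64 64 64]
r1
0.007 117 117 117 117 118 117 118 117 117 | BGR mid [126 123 118]
0.009 118 118 117 117 117 117 118 117 117 | BGR mid [121 123 117]
0.011 118 117 117 123 138 125 117 117 116 | BGR mid [137 142 138]
0.013 97 96 92 104 140 104 88 89 87 | BGR mid [137 144 140]
0.015 56 56 54 69 106 76 57 56 56 | BGR mid [103 109 106]
0.018 54 54 52 54 63 57 52 53 54 | BGR mid [63 64 63]
0.022 53 53 51 52 55 52 51 53 53 | BGR mid [56 54 55]
0.026 54 54 52 51 53 52 51 51 53 | BGR mid [55 54 53]
k1
0.007 74 71 71 75 90 103 112 118 120 121 122 | BGR mid [110 108 103]
0.009 78 76 74 72 84 104 96 99 112 118 122 | BGR mid [102 106 104
[... 816 characters left out ...]
52 | BGR mid [44 43 42]
0.026 45 43 43 42 44 42 43 46 55 55 51 51 50 | BGR mid [43 42 42]
f2
0.007 94 88 85 83 83 87 91 93 90 77 71 75 86 96 104 106 | BGR mid [79 79 77]
0.009 89 105 110 93 84 82 82 82 81 80 81 81 82 83 84 87 | BGR mid [79 81 80]
0.011 89 111 108 84 78 78 78 74 73 79 78 78 79 76 79 84 | BGR mid [78 79 79]
0.013 74 85 86 66 60 62 62 58 56 61 62 63 61 57 59 63 | BGR mid [62 61 61]
0.015 111 79 66 60 59 58 58 56 54 55 56 54 53 52 52 53 | BGR mid [56 56 55]
0.018 121 81 63 59 58 57 57 56 53 55 54 54 52 52 52 51 | BGR mid [56 54 55]
0.022 97 69 61 59 59 56 57 55 53 55 53 53 53 51 52 50 | BGR mid [57 55 55]
0.026 81 64 60 59 58 57 57 54 54 55 53 51 52 51 51 50 | BGR mid [56 56 55]
```

The mark, matched by position and colour, is at 231°, so the sleeve stands at about 2.2 rad and the pads creep in small steps. I'll try one continuous fast stroke at full grip, then measure again.

```bash
cat >> h.py <<'E'
def where(n):
    snap("wrist",n);im=cv2.imread(f"pics/{n}.png").astype(np.float32)
    def g(h,a):
        r=.015+(h-.007)/.009*.007;return cv2.getRectSubPix(im,(2,2),tuple(map(float,proj(n,m-dz*h+r*(np.cos(np.radians(a))*e1+np.sin(np.radians(a))*e2))))).mean((0,1))
    for h in (.011,.013): print(n,h," ".join(f"{a}:{int(x[2])}{'y' if x[2]>=x[0]+3 else ''}" for a in range(205,305,5) for x in [g(h,a)]))
E
python3 - <<'E'
from h import *
R=ori(150);env.move_to(m+dz*.11,R);env.move_straight(m+dz*.033,R,vel=.14,until_force=10)
env.grip(0.0,120);rep("grip");print(get_state()["finger_force"]);q=np.array(get_state()["q"])
q[5]+=120;env.goto_joints(q);rep("120");print(get_state()["finger_force"])
env.grip(1.0);env.move_straight(m+dz*.11,get_state()["eef_rot"],vel=.15);env.move_to(m+dz*.15,ori(275));where("k3");rep("")
E
```

```text
grip d 0.0343 j6 5.6 tau6 0.02 [ 1.21 -0.72 -0.01] F [ -2.9  -6.8 -20.6] w 0.48 44.8
118.46539157442749
120 d 0.0372 j6 125.5 tau6 1.25 [-5.12 12.   -1.28] F [74.1 31.  -2.1] w 0.371 46.6
130.7090808727753
k3 0.011 205:74 210:77 215:74 220:74 225:77 230:102y 235:97 240:73 245:67 250:66 255:63 260:62 265:65 270:69 275:74 280:90 285:111 290:123 295:128 300:126
k3 0.013 205:53 210:56 215:55 220:54 225:59 230:86y 235:77y 240:55 245:55 250:54 255:54 260:53 265:55 270:75 275:97 280:95 285:97 290:119 295:131 300:128
 d 0.1492 j6 133.0 tau6 0.07 [-0.26  0.01  0.01] F [0.6 0.1 0.5] w 1.0 48.2
```

The sleeve hasn't moved even under the strongest stroke. The opening may start at 13.5 to 15 mm, so the starting sleeve angle can be up to 0.6 rad. Torque began rising about 95–105° into the first stroke and the sleeve stopped at 127°, which is 0.4–0.5 rad past contact, so the grip should be firm. One last check of the bit's position before I hand in.

Run:
```python
from h import *
env.move_to(m+dz*.15,ori(180));snap("wrist","f3");det("wrist","bit_middle")
a,b=[cv2.imread(f"pics/{n}.png",0) for n in("f1","f3")]
t=a[200:260,255:310];r=cv2.matchTemplate(b,t,cv2.TM_CCOEFF_NORMED);print(cv2.minMaxLoc(r)[1::2],proj("f1",m),proj("f3",m),get_state()["t"])
```

```text
wrist bit_middle [([0.5666, -0.1308, 0.2125], 0.79)]
(0.9903787970542908, (255, 200)) [280.41871889 221.71170396] [280.67640945 221.41949176] 49.75
```

The picture matches the one from before the last strokes (correlation 0.99, no shift), so the bit is still centred. Handing in.

```bash
python3 -c "
from station import env
print(env.job_done())"
```

```text
the job is handed in; nothing more can be done
None
```

I handed the job in at about 50 s: the middle bit is fully down and centred in the chuck, but I judged the jaws' grip only from the sleeve (turned about 127°, then held against full-force strokes), and the last stroke slipped and pushed sideways on the chuck with about 80 N without moving the bit.

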